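Close the interlock and hold the start key turned

ROBOT

A 7-joint arm with a two-finger parallel gripper is mounted at the origin on a cart in front of the work surface, level with it; the furniture and walls round the work are solid. World frame = base frame: x ahead of the robot, y to its left, z up, the work surface at z = 0. Lengths are in m, angles in rad, forces in N, time in s.
With the tool pointing down it reaches from about 0.425 to 0.825 m from the base axis. Payload 3.6 kg.
Tool frame: the origin (TCP) lies midway between the tips of the shut fingers; the grasp point (between the pads) lies env.hold_point_z behind it (env.hold_point_z is the distance from the TCP to the grasp point, in m); z points along the fingers, y is the direction in which the jaws open and shut (so a half turn about z gives the same grasp; the last joint's range is limited). The gripper opens to 93 mm and grips with 3 to 60 N. Pads are 15 mm wide; open, the fingers measure 128 mm over their backs; the gripper's body (75 mm by 188 mm) begins 65 mm behind the grasp point.
Start: joints at [-1.204, 0.615, -0.013, 1.423, 0.008, 1.103, -0.04], TCP at [0.249, 0.6, 0.219] pointing down, gripper open.
Joint ranges: [-3.12, 3.12], [-0.3, 2.06], [-1.34, 1.32], [0.26, 2.42], [-1.36, 4.5], [0.01, 1.98], [-2.84, 2.84]. Speed limits (rad/s): [2.79, 2.79, 3.14, 3.14, 3.14, 3.14, 3.14].

INTERFACE

Orientations are given as a 3x3 rotation matrix whose columns are the frame's x, y, z axes.
In Python, from bench import env gives the robot as it stands. The module is installed in compiled form; this text tells all that it offers.
- The arm moves only by the tool drive_tool, never from a script. Its argument "rows" is one flat list of numbers, 7 for each row, row after row: the shift along the tool's x, y, z in mm, then the turn, a rotation vector about the tool's x, y, z in degrees, then the opening, from 0 (shut) to 1 (fully open). A call has 1 to 12 rows; each row shifts and turns the commanded pose from where the row before left it, along the tool's axes as they then stand; what a row does not reach is not made up. A row lasts 1/8 s, in which the tool goes at most 62.5 mm and 10.7 degrees, less where a joint would pass 70% of its speed; a pose out of reach is approached as far as the arm can. A call is refused whole if a number of a shift passes 62.5 or a number of a turn 10.7, either way. A call with a gripper value outside its range is refused whole. The fingers move at their own pace and stop on an object; "newtons" is the grip in N (left out, the last holds). Time passes only in rows, so rows that do not move let the fingers close. It gives the time, the measured TCP pose, the force and the opening at its end, in the units of the state.
- env.observe(): the state, without advancing time (a new reading comes with each control period).
- env.grab_frame(name): name is "scene" or "top" or "wrist"; returns the picture (384x512x3 uint8, blue, green, red); there is no depth.
- env.get_calibration(name): a dict with "intrinsics" (3x3 intrinsics, pixels), "world_from_camera" (4x4, takes a point from camera to world coordinates). Camera axes: x right, y down, z forward; pixel columns grow to the right and rows downward; lengths in m; the calibration is good to about 2 mm. A picture is of the moment at which its call begins: read the wrist's pose just before it. get_calibration takes no time and is no camera call; for the wrist camera it gives the pose at the moment of the call.
- env.sign_off(): hands the job in, once; it reports no verdict.
The state is a dict: "time": time; "qpos": joint angles; "joint_velocities": joint speeds; "tau": joint torques, N m; "tool_pos": TCP position; "eef_rot": TCP orientation; "wrist_force": force on the tool from outside, world axes, zero at the start; "ft_torque": the same for the moment, N m; "width": finger opening in m.
Only numpy, scipy, OpenCV 4.12 (cv2) and the standard library are available. Lean on these libraries where they do the work, as an engineer would, in place of code of your own. Each camera call takes 0.05 s, during which the arm holds its last target. There are 200 camera calls.

TASK

Set the interlock box for its shutter test: take the steel shutter plate from the white storage block, slide it edgewise all the way into the narrow slot in the top of the grey box and let go of it. Then take the key from the same block, push it fully home in the lock of the box, past its sticky spring pins, and turn it a quarter turn clockwise as seen from above. The lock springs back, so finish while still gripping the key and holding it turned; do not push the beaker, jar or vial about.

Things in the scene. Friction and masses are not known exactly. Their poses are not given: they have to be found in the camera images.
- plate_grip (a point): Middle of the black plastic grip of the shutter plate, 26 mm above the grip's underside. Grip: 12 mm thick (x), 56 mm wide (y), 44 mm tall. x across the thickness (grasp along x), y along the width, z up. It starts upright in the storage block, grip underside on the block's top (z = 52 mm). Wider than the key.
- shutter_plate: Shutter plate, loose, about 80 g. Origin at the middle of the underside of its grip, axes as plate_grip. Below the grip: bare steel plate 4 mm thick (x), 40 mm wide (y), reaching 40 mm down; the lowest 6 mm are 3 mm thick and 35 mm wide. Fits the slot either way round.
- key_head (a point): Middle of the black plastic head of the key, 27 mm above the underside of its collar. Head: 11 mm thick (x), 36 mm wide (y), 36 mm tall. x across the thickness (grasp along x), y along the blade's width, z up. It starts upright in the storage block, collar on the block's top (z = 52 mm).
- lock_key: Key, loose, about 50 g. Origin at the middle of the underside of its steel collar (13 x 25 mm, 10 mm tall, under the head), axes as key_head. Below the collar: steel blade 5 mm thick (x), 18 mm wide (y), reaching 28 mm down; its lowest 14 mm are a blunt V point 3.6 mm thick. Fits the lock either way round.
- interlock_box: Grey box, fixed, 110 (x) x 170 (y) x 70 mm tall, origin at the centre of its underside. In its flat top (z = 70 mm): the narrow plate slot 45 mm to +y and the round key lock 42 mm to -y of its centre; both run along the box's y.
- slot_mouth (a point): Centre of the mouth of the plate slot, in the top of the grey box. Slot 6.5 mm wide (x of this frame), 43 mm long (y), 46 mm deep, edges chamfered; z up. Plate fully home: underside of the grip on the box top, plate_grip 26 mm above this point.
- lock_mouth (a point): Centre of the top face of the lock plug (z = 71 mm), fixed frame: x across the keyway, y along it at rest, z up = turning axis. Steel ring round it, 54/34 mm diameter, 2 mm proud. Keyway 7 x 20.5 mm, 44 mm deep, chamfered. Spring pins 6 and 11 mm down: push up to 15 N to pass, rock it a little if stuck. Fully home: collar on plug, key_head 27 mm above this point.
- lock_plug (a joint): Turn of the lock plug in rad: 0 at rest, grows clockwise seen from above, stop at 1.6. A spring turns it back (about 0.02 N m at rest, 0.07 N m at a quarter turn). The key has play in the keyway: the plug follows about 0.1 rad behind the key.
- storage_block: White block with two slots that hold the plate and the key upright, fixed, 70 (x) x 150 (y) x 52 mm tall. Origin at the centre of its underside; plate slot at y = +40 mm, key slot at y = -40 mm of its frame.
- bystander_beaker: Bystander, glass beaker, loose, standing on the worktop beside the work; origin at the centre of its underside. Leave it alone.
- bystander_jar: Bystander, white jar with a screw cap, loose, standing on the worktop beside the work; origin at the centre of its underside. Leave it alone.
- bystander_vial: Bystander, amber vial, loose, standing on the worktop beside the work; origin at the centre of its underside. Leave it alone.

How it is judged:
By the outcome, as a careful person would: the job done as asked, in the order asked, and still so for the second after the job is handed in, while the arm keeps its last pose, push and grip.
It also fails if it takes over 72 s, if anything falls off the work surface, if the arm or the gripper's body presses on something with over 40 N, if the wrist force passes 120 N, or if a joint passes its speed limit or range.

## Working session

There is one attempt and no reset: what is moved stays moved. The work goes in short steps, Python scripts to look and compute and a tool call to move; the robot and the scene stay as the last step left them, time stands still between calls to the robot, and variables do not carry over. Pictures are saved under pics/ and viewed, about 8 in all and at most 12, crops included, and the job is handed in when it is done.

Besides the shell and the picture viewer there is one more tool, called after "Call:" by a JSON object that holds its "method" and its "body", one argument or row to a line. drive_tool: Moves the arm, as the interface text tells. Its arguments: {"type":"object","properties":{"rows":{"type":"array"},"newtons":{"type":"number"}},"required":["rows"]}

```bash
mkdir -p pics; python3 - <<'E'
from bench import env
import cv2,numpy as np
np.set_printoptions(precision=4,suppress=True)
s=env.observe();print(s, env.hold_point_z)
for n in ["scene","top"]:
    f=env.grab_frame(n);cv2.imwrite(f"pics/{n}0.png",f)
    c=env.get_calibration(n);print(n,c["intrinsics"],c["world_from_camera"])
E
```

```text
{'time': 0.0, 'qpos': array([-1.2045,  0.6159, -0.0126,  1.4249,  0.0081,  1.1034, -0.0404]), 'joint_velocities': array([ 0.0018, -0.0012, -0.0004,  0.0016, -0.0013, -0.0017, -0.0005]), 'tau': array([  0.0009, -45.8916,   0.2092, -16.5748,  -0.061 ,   0.0204,
         0.0002]), 'tool_pos': array([0.2485, 0.5998, 0.2175]), 'eef_rot': array([[-0.9239,  0.3827, -0.0009],
       [ 0.3827,  0.9239, -0.0023],
       [-0.0001, -0.0025, -1.    ]]), 'wrist_force': array([-0.1069,  0.2361, -1.1822]), 'ft_torque': array([ 0.0124, -0.0186,  0.057 ]), 'width': 0.09311250154224732} 0.0188
scene [[430.6946   0.     251.3123]
 [  0.     430.6946 194.8314]
 [  0.       0.       1.    ]] [[ 0.7333 -0.5242  0.433   0.1496]
 [-0.6797 -0.5497  0.4856 -0.5014]
 [-0.0165 -0.6504 -0.7594  0.8837]
 [ 0.      0.      0.      1.    ]]
top [[360.0972   0.     248.3434]
 [  0.     360.0972 190.9336]
 [  0.       0.       1.    ]] [[-0.041  -0.9736  0.2247  0.4331]
 [-0.9992  0.0399 -0.0091  0.013 ]
 [-0.0002 -0.2249 -0.9744  0.9093]
 [ 0.      0.      0.      1.    ]]
```

View pics/top0.png

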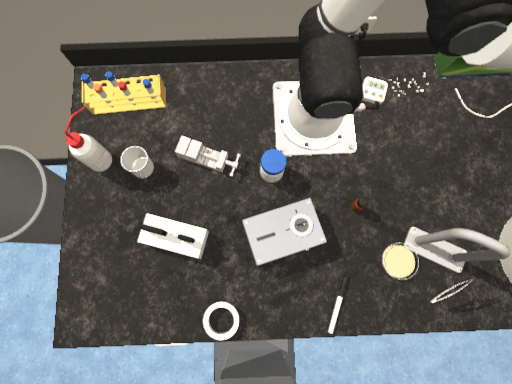

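View pics/scene0.png

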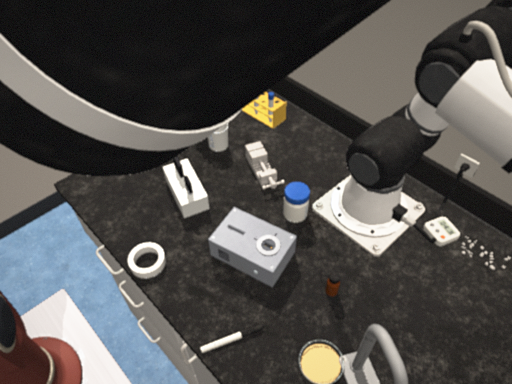

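The top view shows the white block at about (173,237), with the plate or key grips at (158,233) and (183,239). The grey box is at about (285,232), with its slot at (266,237) and the lock at (301,225). In the scene view the block is at (187,188) and the box at (252,245). Next I enlarge both areas.

```bash
cat > h.py <<'E'
import numpy as np,cv2
from bench import env
np.set_printoptions(precision=4,suppress=True)
def proj(cal,P):
    K=np.array(cal["intrinsics"]);T=np.linalg.inv(cal["world_from_camera"])
    p=np.atleast_2d(P)@T[:3,:3].T+T[:3,3];p=p@K.T;return p[:,:2]/p[:,2:]
def back(cal,uv,z):
    K=np.array(cal["intrinsics"]);W=np.array(cal["world_from_camera"])
    uv=np.atleast_2d(np.array(uv,float));d=np.c_[uv,np.ones(len(uv))]@np.linalg.inv(K).T@W[:3,:3].T
    return W[:3,3]+d*((z-W[2,3])/d[:,2:])
E
python3 - <<'E'
from h import *
f=cv2.imread("pics/top0.png")
a=cv2.resize(f[205:265,130:215],None,fx=8,fy=8,interpolation=cv2.INTER_CUBIC)[:,:400*2]
b=cv2.resize(f[195:270,237:332],None,fx=8,fy=8,interpolation=cv2.INTER_CUBIC)
cv2.imwrite("pics/b.png",b)
s=np.zeros((600,800,3),np.uint8)
s[:300,:425]=cv2.resize(f[205:265,130:215],(425,300),interpolation=cv2.INTER_CUBIC)
s[225:600,325:800]=cv2.resize(f[195:270,237:332],(475,375),interpolation=cv2.INTER_CUBIC)
cv2.imwrite("pics/c1.png",s)
c=env.get_calibration("top")
print("block c",back(c,[[173,237]],.052),"box c",back(c,[[285,232]],.07), "slot,lock",back(c,[[266,237],[301,225]],.07),"grips",back(c,[[158,233],[183,239]],.09))
print("beaker jar vial",back(c,[[137,163],[272,166],[357,205]],.05))
E
```

```text
block c [[0.5261 0.1882 0.052 ]] box c [[ 0.5251 -0.0762  0.07  ]] slot,lock [[ 0.5153 -0.0313  0.07  ]
 [ 0.5399 -0.1147  0.07  ]] grips [[0.5324 0.2146 0.09  ]
 [0.5165 0.1578 0.09  ]]
beaker jar vial [[ 0.7141  0.2795  0.05  ]
 [ 0.6925 -0.0565  0.05  ]
 [ 0.5855 -0.2571  0.05  ]]
```

View pics/c1.png

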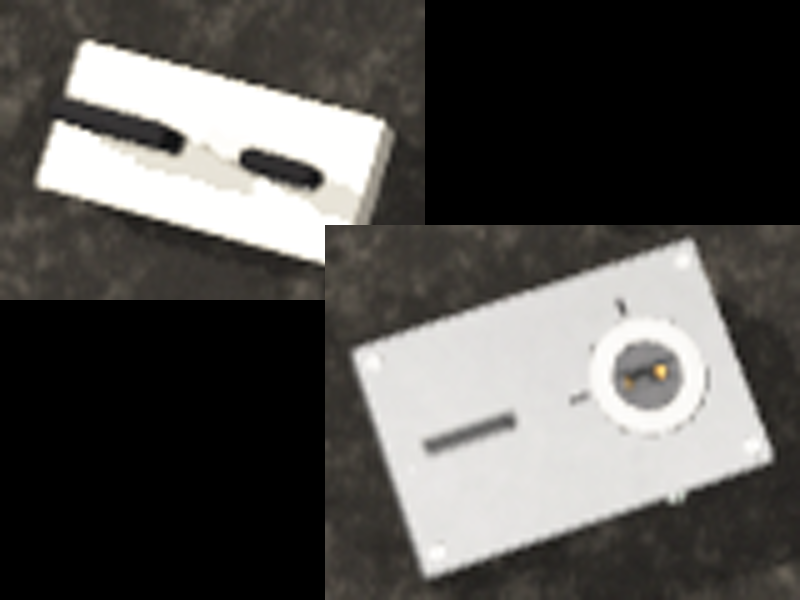

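The crop shows the block's corners at (83,40), (388,122) and (37,187). The plate is at left (120,127) and the key at (282,169). The box corners are (353,350), (692,240), (773,460) and (427,580), with the slot at (470,433) and the lock at (648,375).

```bash
python3 - <<'E'
from h import *
c=env.get_calibration("top")
A=lambda p,ox,oy,u,v:(np.array(p,float)-[u,v]+.5)/5-.5+[ox,oy]
bl=back(c,A([[83,40],[388,122],[37,187]],130,205,0,0),.052)
print("block sizes",np.linalg.norm(bl[0]-bl[1]),np.linalg.norm(bl[0]-bl[2]))
ctr=(bl[1]+bl[2])/2; y=(bl[0]-bl[1]);y/=np.linalg.norm(y)
print("block",ctr,"yaw",np.degrees(np.arctan2(-y[0],y[1])),"plate",ctr+.04*y,"key",ctr-.04*y)
bx=back(c,A([[353,350],[692,240],[773,460],[427,580]],237,195,325,225),.07)
print("box",[np.linalg.norm(bx[i]-bx[(i+1)%4]) for i in range(4)])
y=(bx[0]-bx[1]+bx[3]-bx[2]);y/=np.linalg.norm(y);C=bx.mean(0)
print(C,np.degrees(np.arctan2(-y[0],y[1])),"slot",C+.045*y,"lock",C-.042*y)
print(back(c,A([[470,433],[648,375]],237,195,325,225),.071))
w=env.get_calibration("wrist");s=env.observe();R=s["eef_rot"]
print(w["intrinsics"],"cam in tool",R.T@(np.array(w["world_from_camera"])[:3,3]-s["tool_pos"]),R.T@np.array(w["world_from_camera"])[:3,:3])
E
```

```text
block sizes 0.15323726415179978 0.07250126009345215
block [0.5298 0.1901 0.052 ] yaw -17.324100025955346 plate [0.5417 0.2283 0.052 ] key [0.5179 0.1519 0.052 ]
box [np.float64(0.1697102750879175), np.float64(0.10943343272972231), np.float64(0.16959477922047733), np.float64(0.11121345999881634)]
[ 0.5282 -0.074   0.07  ] 16.081261295447305 slot [ 0.5157 -0.0308  0.07  ] lock [ 0.5398 -0.1144  0.07  ]
[[ 0.5171 -0.0305  0.071 ]
 [ 0.5407 -0.115   0.071 ]]
[[295.3469   0.     251.3996]
 [  0.     295.3469 187.4816]
 [  0.       0.       1.    ]] cam in tool [ 0.078  -0.0004 -0.1667] [[-0.0004 -0.9607 -0.2777]
 [ 1.     -0.0004  0.    ]
 [-0.0001 -0.2777  0.9607]]
```

Call:
{"method": "drive_tool", "body": {
  "rows": [0,0,0,0,0,10.6,1,0,0,0,0,0,10.6,1,0,0,0,0,0,10.6,1,0,0,0,0,0,10.6,1,0,0,0,0,0,10.6,1,0,0,0,0,0,10.6,1,0,0,0,0,0,10.6,1,0,0,0,0,0,10.6,1]
}}

```text
time: 1.1
tool_pos: [0.2484, 0.6001, 0.218]
eef_rot: [[0.303, 0.953, -0.001], [0.953, -0.303, -0.001], [-0.001, -0.0, -1.0]]
wrist_force: [-1.3, -0.0, -0.8]
width: 0.0932
```

Call:
{"method": "drive_tool", "body": {
  "rows": [-28,35.5,3,0,0,0,1,-28,35.5,3,0,0,0,1,-28,35.5,3,0,0,0,1,-28,35.5,3,0,0,0,1,-28,35.5,3,0,0,0,1,-28,35.5,3,0,0,0,1,-28,35.5,3,0,0,0,1,-28,35.5,3,0,0,0,1,-28,35.5,3,0,0,0,1,-28,35.5,3,0,0,0,1,-28,35.5,3,0,0,0,1,0,0,0,0,0,0,1]
}}

```text
time: 2.6
tool_pos: [0.5318, 0.1851, 0.1853]
eef_rot: [[0.305, 0.952, 0.001], [0.952, -0.305, -0.003], [-0.003, 0.002, -1.0]]
wrist_force: [-0.4, -0.4, -0.2]
width: 0.0932
```

```bash
cat >> h.py <<'E'
def togo(p,yaw):  # remaining shift (tool axes, mm) and turn (deg) to TCP p with tool y at yaw, z down
    s=env.observe();R=s["eef_rot"];a=np.radians(yaw);y=np.array([np.cos(a),np.sin(a),0]);z=np.array([0,0,-1.])
    T=np.c_[np.cross(y,z),y,z];r=cv2.Rodrigues(R.T@T)[0].ravel()
    return (R.T@(np.array(p)-s["tool_pos"])*1000).round(1),np.degrees(r).round(2)
def wrist(name):
    c=env.get_calibration("wrist");f=env.grab_frame("wrist");cv2.imwrite(f"pics/{name}.png",f);np.savez(f"pics/{name}.npz",intrinsics=c["intrinsics"],world_from_camera=c["world_from_camera"])
E
python3 - <<'E'
from h import *
s=env.observe();print(s["tool_pos"],s["time"],s["qpos"],s["wrist_force"],togo([.53,.19,.18],-17.3))
wrist("w1")
E
```

```text
[0.5318 0.1851 0.1853] 2.6 [-0.6282  0.5389  0.3932  1.7331 -0.2457  0.919  -0.4456] [-0.3809 -0.389  -0.1549] (array([ 4.1, -3.2,  5.3]), array([ 0.09,  0.17, -0.48]))
```

View pics/w1.png

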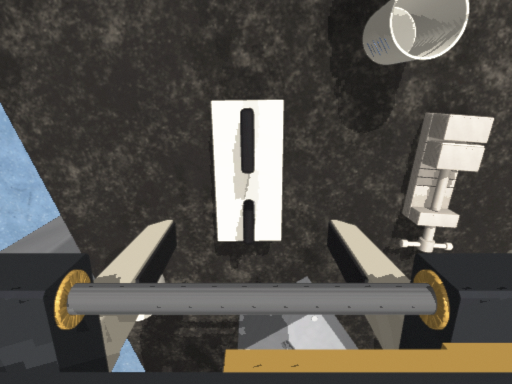

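The wrist view shows the block with top corners at about (211,100), (283,100), (281,241) and (217,241). The plate grip spans (247,108–173) and the key (249,200–241). I refine both numerically.

```bash
python3 - <<'E'
from h import *
f=cv2.imread("pics/w1.png");c=np.load("pics/w1.npz")
g=cv2.cvtColor(f,cv2.COLOR_BGR2GRAY)
# block top corners
m=(g>150).astype(np.uint8);m[:90]=0;m[250:]=0;m[:,:195]=0;m[:,300:]=0
k=cv2.approxPolyDP(cv2.convexHull(np.vstack(cv2.findContours(m,0,2)[0])),4,True)[:,0];print(k.tolist())
P=back(c,k+0.0,.052);print(P)
print([np.linalg.norm(P[i]-P[(i+1)%len(P)]).round(4) for i in range(len(P))],P.mean(0))
# dark grips inside
d=((g<70)).astype(np.uint8);M=np.zeros_like(d);M[103:238,217:279]=1
n,l,st,ce=cv2.connectedComponentsWithStats(d*M)
for i in range(1,n):
    if st[i,4]>100:
        r=cv2.minAreaRect(np.argwhere(l==i)[:,::-1].astype(np.float32));print(st[i],r)
for nm,p,z in [("plate",[.5417,.2283],.096),("key",[.5179,.1519],.098)]:
    print(nm,"pred top centre px",proj(c,[[*p,z]]),proj(c,[[*p,.052]]))
E
```

```text
[[283, 100], [280, 240], [218, 240], [211, 101]]
[[0.5844 0.2506 0.052 ]
 [0.5397 0.1075 0.052 ]
 [0.4738 0.1287 0.052 ]
 [0.5174 0.2711 0.052 ]]
[np.float64(0.1499), np.float64(0.0692), np.float64(0.149), np.float64(0.0701)] [0.5288 0.1895 0.052 ]
[241 109  13  64 783] ((247.0, 140.5), (63.0, 12.0), 90.0)
[243 200  11  38 375] ((248.0, 218.5), (37.0, 10.0), 90.0)
plate pred top centre px [[247.7803 141.3287]] [[248.3099 135.5475]]
key pred top centre px [[248.806  227.6609]] [[249.179  210.1275]]
```

Call:
{"method": "drive_tool", "body": {
  "rows": [11,-1,16,0,0,-0.5,1,11,-1,16,0.1,0.2,0,1,11,-1,16,0,0,0,1,10,-1,16,0,0,0,1,0,0,0,0,0,0,1,0,0,0,0,0,0,1]
}}

```text
time: 3.4
tool_pos: [0.539, 0.2323, 0.1219]
eef_rot: [[0.289, 0.957, -0.0], [0.957, -0.289, 0.003], [0.003, -0.001, -1.0]]
wrist_force: [0.8, -0.4, 0.6]
width: 0.0931
```

```bash
python3 - <<'E'
from h import *
print(togo([.5406,.2277,.0592],-17.2))
E
```

```text
(array([-4.1,  3. , 62.6]), array([-0.07, -0.18,  0.37]))
```

Call:
{"method": "drive_tool", "body": {
  "rows": [-4,3,10,0,-0.1,0.3,1,0,0,10,0,0,0,1,0,0,11,0,0,0,1,0,0,11,0,0,0,1,0,0,10,0,0,0,1,0,0,10,0,0,0,1,0,0,0,0,0,0,1,0,0,0,0,0,0,1]
}}

```text
time: 4.4
tool_pos: [0.5406, 0.2282, 0.0599]
eef_rot: [[0.294, 0.956, -0.001], [0.956, -0.294, 0.002], [0.002, -0.001, -1.0]]
wrist_force: [-0.3, -0.6, -0.9]
width: 0.0928
```

```bash
python3 - <<'E'
from h import *
print(togo([.5406,.2277,.0592],-17.2), env.observe()["wrist_force"]);wrist("w2")
E
```

```text
(array([-0.5,  0.2,  0.7]), array([-0.08, -0.11,  0.09])) [-0.2943 -0.5859 -0.8956]
```

View pics/w2.png

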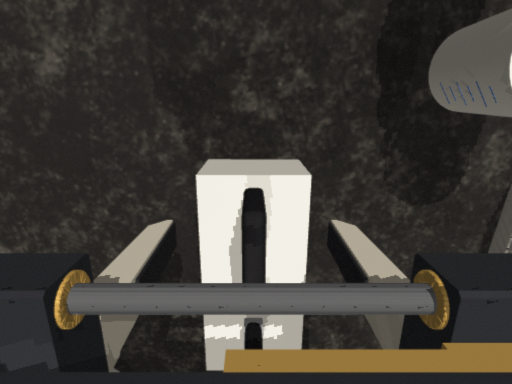

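The plate grip at (254,235) is centred between the open fingers, so I close on it and lift.

Call:
{"method": "drive_tool", "body": {
  "rows": [0,0,0,0,0,0,0,0,0,0,0,0,0,0,0,0,0,0,0,0,0,0,0,0,0,0,0,0,0,0,0,0,0,0,0,0,0,0,0,0,0,0],
  "newtons": 35
}}

```text
time: 5.2
tool_pos: [0.5403, 0.2282, 0.0597]
eef_rot: [[0.294, 0.956, -0.001], [0.956, -0.294, 0.002], [0.002, -0.002, -1.0]]
wrist_force: [0.6, 0.0, -0.1]
width: 0.0377
```

Call:
{"method": "drive_tool", "body": {
  "rows": [0,0,-5,0,0,0,0,0,0,-10,0,0,0,0,0,0,-15,0,0,0,0,0,0,-20,0,0,0,0,0,0,-20,0,0,0,0,0,0,-20,0,0,0,0,0,0,-10,0,0,0,0,0,0,0,0,0,0,0]
}}

```text
time: 6.2
tool_pos: [0.5408, 0.2281, 0.1606]
eef_rot: [[0.294, 0.956, 0.0], [0.956, -0.294, 0.003], [0.003, -0.001, -1.0]]
wrist_force: [-0.3, 0.6, 0.0]
width: 0.0114
```

```bash
python3 - <<'E'
from h import *
print(togo([.5282,-.074,.16],15.9),env.observe()["wrist_force"])
E
```

```text
(array([-292.4,   76.8,   -0.3]), array([  0.02,  -0.17, -33.  ])) [-0.3161  0.5651  0.0071]
```

Call:
{"method": "drive_tool", "body": {
  "rows": [0,0,0,0,0,0,0,0,0,0,0,0,0,0]
}}

```text
time: 6.45
tool_pos: [0.5399, 0.2278, 0.1588]
eef_rot: [[0.294, 0.956, -0.003], [0.956, -0.294, 0.001], [0.0, -0.003, -1.0]]
wrist_force: [1.3, -0.4, -1.0]
width: 0.0117
```

```bash
python3 - <<'E'
from h import *
wrist("w3")
E
```

```text
(no output)
```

View pics/w3.png

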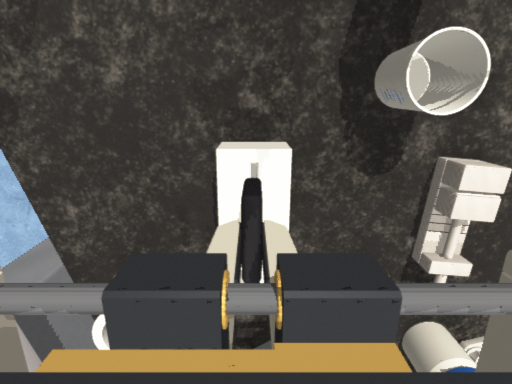

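```bash
python3 - <<'E'
from h import *
w=np.load("pics/w3.npz");s=env.observe()
for h in range(-5,45,5):
    P=s["tool_pos"]+s["eef_rot"]@[.028,0,-h/1000];print(h,proj(w,P),proj(w,s["tool_pos"]+s["eef_rot"]@[.028,0,-h/1000+.044]))
g=cv2.imread("pics/w3.png")[165:240,200:300];cv2.imwrite("pics/w3c.png",cv2.resize(g,(800,600),interpolation=cv2.INTER_CUBIC))
E
```

```text
-5 [[252.6874 186.5909]] [[252.5718 170.3131]]
0 [[252.7041 188.9415]] [[252.5826 171.8422]]
5 [[252.7217 191.4257]] [[252.594  173.4407]]
10 [[252.7404 194.0552]] [[252.6059 175.1137]]
15 [[252.7602 196.8432]] [[252.6183 176.8663]]
20 [[252.7812 199.8044]] [[252.6314 178.7045]]
25 [[252.8036 202.9554]] [[252.6451 180.6345]]
30 [[252.8275 206.3152]] [[252.6595 182.6636]]
35 [[252.853  209.9051]] [[252.6747 184.7995]]
40 [[252.8803 213.7497]] [[252.6906 187.0509]]
```

View pics/w3c.png

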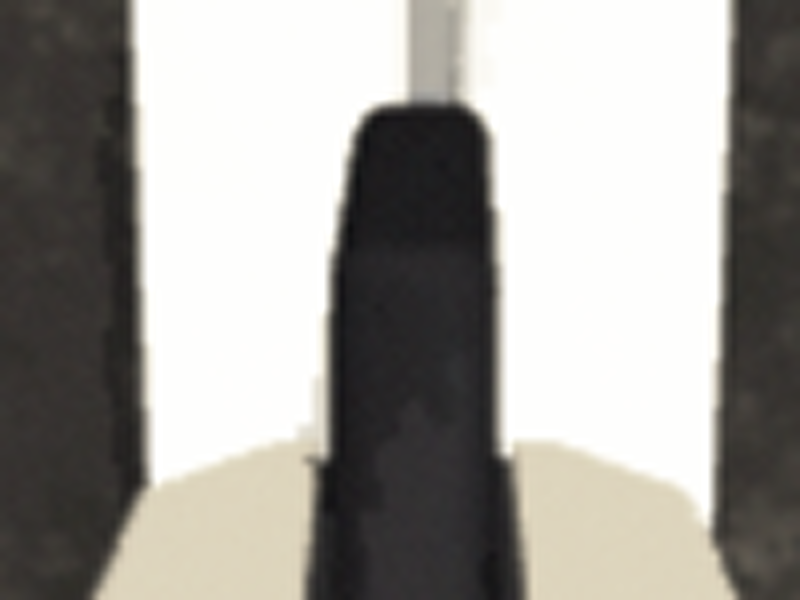

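The plate is held with its grip upright and the block slot behind it is empty. The grasp is shallow: the front face runs from about y=178 to y=196 in the frame, so the grip's underside is about 30 mm below the TCP. Next I move past the slot so the wrist camera looks at it.

Call:
{"method": "drive_tool", "body": {
  "rows": [-20,6,-6,0,0,0,0,-41,12.6,-6,0,0,0,0,-41,12.6,-4,0,0,0,0,-41,12.6,-4,0,0,0,0,-41,12.6,0,0,0,0,0,-41,12.6,0,0,0,0,0,-41,12.6,0,0,0,0,0,-41,12.6,0,0,0,0,0,-21,6,0,0,0,0,0]
}}

```text
time: 7.62
tool_pos: [0.5383, -0.1205, 0.1796]
eef_rot: [[0.3, 0.954, -0.001], [0.954, -0.3, -0.001], [-0.001, -0.001, -1.0]]
wrist_force: [0.2, 0.2, -1.9]
width: 0.0117
```

Call:
{"method": "drive_tool", "body": {
  "rows": [0,0,0,0,0,-8,0,0,0,0,0,0,-8.5,0,0,0,0,0,0,-8.5,0,0,0,0,0,0,-8,0,0,0,0,0,0,0,0,0,0,0,0,0,0,0]
}}

```text
time: 8.38
tool_pos: [0.5393, -0.1161, 0.1791]
eef_rot: [[-0.271, 0.963, -0.001], [0.963, 0.271, 0.002], [0.002, -0.001, -1.0]]
wrist_force: [0.9, 0.8, -1.1]
width: 0.0115
```

```bash
python3 - <<'E'
from h import *
s=env.observe();print(s["time"],s["width"],togo([.5157,-.0308,.18],15.9));wrist("w4")
c=np.load("pics/w4.npz");print(proj(c,[[.5157,-.0308,.07],[.54,-.115,.071]]))
E
```

```text
8.375 0.011464167616155041 (array([88.5,  0.4, -0.7]), array([-0.04, -0.11, -0.19]))
[[252.8759  89.3947]
 [253.4048 184.8274]]
```

View pics/w4.png

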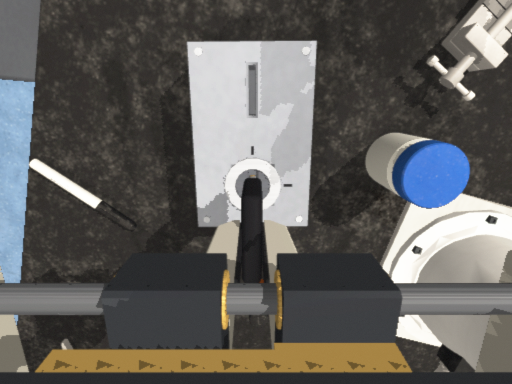

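The wrist view shows the slot at about (252,90), within a pixel of the prediction at (252.9,89.4). The box corners are (188,42), (316,41), (310,227) and (197,227), and the lock ring is centred at (252,185). I refine the slot centre and its direction.

```bash
python3 - <<'E'
from h import *
c=np.load("pics/w4.npz");g=cv2.cvtColor(cv2.imread("pics/w4.png"),cv2.COLOR_BGR2GRAY).astype(float)
P=back(c,[[188,42],[316,41],[310,227],[197,227]],.07)
print("box",[np.linalg.norm(P[i]-P[(i+1)%4]).round(4) for i in range(4)],P.mean(0))
y=P[0]+P[1]-P[2]-P[3];y/=np.linalg.norm(y);print("yaw",np.degrees(np.arctan2(-y[0],y[1])),"slot",P.mean(0)+.045*y,"lock",P.mean(0)-.042*y)
# slot: darkness-weighted row centroids
for r in range(66,116,6):
    w=np.clip(170-g[r,240:266],0,None);print(r,(w*np.arange(240,266)).sum()/w.sum(),end=' | ')
print(g[55:72,252],g[110:124,252])
m=(g>225).astype(np.uint8);m[:150]=0;m[222:]=0;m[:,:215]=0;m[:,290:]=0
m[196:,:]=0
pts=cv2.findContours(m,0,1)[0];k=max(pts,key=len);h=cv2.convexHull(k);print("ring",cv2.fitEllipse(h))
print(proj(c,[y*0+P.mean(0)-.042*y+[0,0,.003]]))
print("slot px",back(c,[[252.3,89.8]],.07))
E
```

```text
box [np.float64(0.109), np.float64(0.1713), np.float64(0.1143), np.float64(0.1706)] [ 0.5283 -0.0758  0.07  ]
yaw 16.234094738268954 slot [ 0.5157 -0.0326  0.07  ] lock [ 0.54   -0.1161  0.07  ]
66 251.875605815832 | 72 252.43037974683546 | 78 252.4025316455696 | 84 252.47029702970298 | 90 252.50731707317073 | 96 252.52579852579854 | 102 252.5036319612591 | 108 252.48292682926828 | 114 252.37543252595157 | [218. 218. 219. 219. 219. 218. 214. 187. 175. 162. 103.  82.  80.  79.
  84. 111. 120.] [118. 118. 119. 115.  88. 116. 155. 172. 208. 213. 214. 214. 213. 214.]
ring ((252.6156463623047, 184.22593688964844), (51.906429290771484, 54.87163543701172), 100.91104125976562)
[[253.1427 186.4767]]
slot px [[ 0.5153 -0.0313  0.07  ]]
```

Call:
{"method": "drive_tool", "body": {
  "rows": [15,0.5,0,0,0,-0.2,0,20,0,0,0,-0.1,0,0,25,0,0,0,0,0,0,20,0,0,0,0,0,0,8.5,0,5,0,0,0,0,0,0,10,0,0,0,0,0,0,10,0,0,0,0,0,0,0,0,0,0,0,0,0,0,0,0,0,0]
}}

```text
time: 9.55
tool_pos: [0.5159, -0.0306, 0.154]
eef_rot: [[-0.276, 0.961, -0.001], [0.961, 0.276, 0.0], [0.0, -0.001, -1.0]]
wrist_force: [-0.2, -0.3, -1.1]
width: 0.0118
```

```bash
python3 - <<'E'
from h import *
s=env.observe();print(s["wrist_force"],togo([.5157,-.0308,.10],15.9));wrist("w5")
g=cv2.imread("pics/w5.png")[100:280,140:380];cv2.imwrite("pics/w5c.png",cv2.resize(g,(800,600),interpolation=cv2.INTER_CUBIC))
E
```

```text
[-0.2061 -0.2641 -1.0848] (array([-0.2, -0.2, 54. ]), array([-0.04, -0.02,  0.13]))
```

View pics/w5c.png

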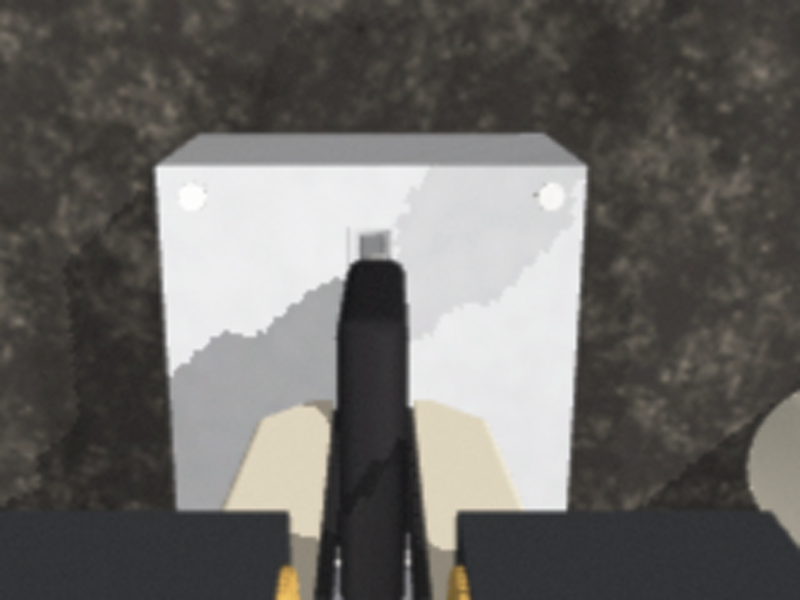

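The slot end is visible at about (371,243) in the crop. It lines up with the grip (375,265) to within about 1 mm, so I descend and watch the force.

Call:
{"method": "drive_tool", "body": {
  "rows": [0,-0.3,6,0,0,0,0,0,0,4,0,0,0,0,0,0,3,0,0,0,0,0,0,3,0,0,0,0,0,0,3,0,0,0,0,0,0,3,0,0,0,0,0,0,2,0,0,0,0,0,0,0,0,0,0,0]
}}

```text
time: 10.6
tool_pos: [0.5158, -0.0306, 0.13]
eef_rot: [[-0.277, 0.961, 0.0], [0.961, 0.277, -0.0], [-0.001, 0.0, -1.0]]
wrist_force: [0.2, -1.5, 1.0]
width: 0.0114
```

Call:
{"method": "drive_tool", "body": {
  "rows": [0,0,3,0,0,0,0,0,0,4,0,0,0,0,0,0,4,0,0,0,0,0,0,4,0,0,0,0,0,0,3,0,0,0,0,0,0,2,0,0,0,0,0,0,0,0,0,0,0]
}}

```text
time: 11.48
tool_pos: [0.5156, -0.0304, 0.11]
eef_rot: [[-0.277, 0.961, -0.0], [0.961, 0.277, -0.0], [-0.0, -0.0, -1.0]]
wrist_force: [2.0, -4.4, -0.8]
width: 0.012
```

Call:
{"method": "drive_tool", "body": {
  "rows": [-1,0,2,0,0,0,0,0,0,3,0,0,0,0,0,0,2,0,0,0,0,0,0,2,0,0,0,0,0,0,0,0,0,0,0]
}}

```text
time: 12.1
tool_pos: [0.5155, -0.0307, 0.1007]
eef_rot: [[-0.277, 0.961, -0.001], [0.961, 0.277, 0.001], [0.001, -0.001, -1.0]]
wrist_force: [1.0, -3.4, -1.2]
width: 0.0115
```

Call:
{"method": "drive_tool", "body": {
  "rows": [-0.5,0,1,0,0,0,0,0,0,1,0,0,0,0,0,0,1,0,0,0,0,0,0,0,0,0,0,0]
}}

```text
time: 12.6
tool_pos: [0.5158, -0.0309, 0.1004]
eef_rot: [[-0.277, 0.961, -0.0], [0.961, 0.277, 0.002], [0.002, 0.0, -1.0]]
wrist_force: [-3.1, -2.0, 16.3]
width: 0.0114
```

Contact came at TCP z of about 0.100, which is where the grip's underside should meet the box top. I release, back off upward, and look.

Call:
{"method": "drive_tool", "body": {
  "rows": [0,0,-2,0,0,0,0,0,0,0,0,0,0,0.5,0,0,0,0,0,0,0.5,0,0,0,0,0,0,0.5,0,0,0,0,0,0,0.5,0,0,0,0,0,0,0.5,0,0,-10,0,0,0,1,0,0,-20,0,0,0,1,0,0,-25,0,0,0,1,0,0,-20,0,0,0,1,0,0,0,0,0,0,1,0,0,0,0,0,0,1]
}}

```text
time: 14.1
tool_pos: [0.5154, -0.0313, 0.1747]
eef_rot: [[-0.277, 0.961, -0.002], [0.961, 0.277, 0.001], [0.001, -0.001, -1.0]]
wrist_force: [0.5, -0.0, -0.8]
width: 0.0926
```

```bash
python3 - <<'E'
from h import *
wrist("w6");f=cv2.imread("pics/w6.png");c=np.load("pics/w6.npz")
y=np.array([-.276,.961,0]);x=np.array([.961,.276,0]);S=np.array([.5155,-.0310,.07])
print("pred grip top ends px (home)",[proj(c,S+[0,0,.044]+s*.028*y).round(1).tolist() for s in(1,-1)],"bottom far end",proj(c,S+.028*y))
cv2.imwrite("pics/w6c.png",cv2.resize(f[60:285,120:420],(800,600),interpolation=cv2.INTER_CUBIC))
print(env.observe()["width"],togo([.5170,.1513,.16],-17.2))
E
```

```text
pred grip top ends px (home) [[[252.9, 167.3]], [[252.7, 232.7]]] bottom far end [[252.766  157.2962]]
0.09317394356200544 (array([175. ,  52.4,  14.5]), array([-0.14, -0.03, 33.3 ]))
```

View pics/w6c.png

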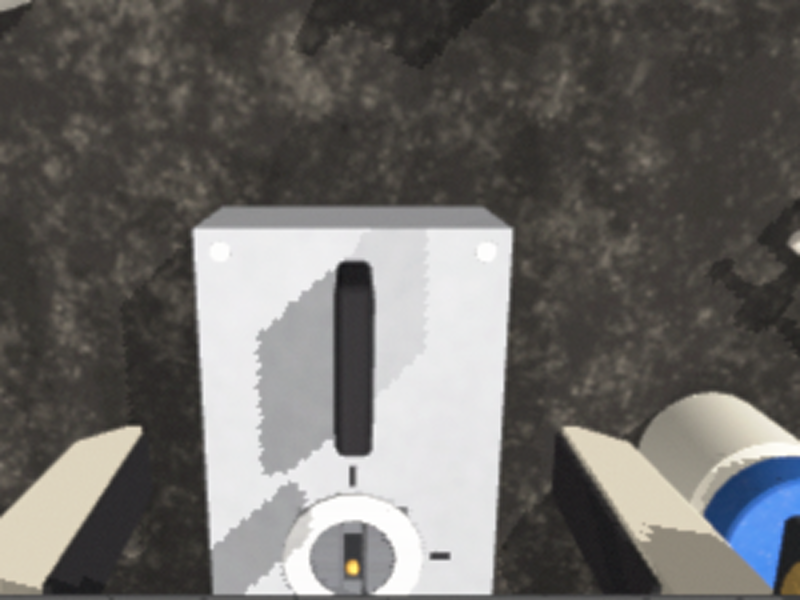

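The plate stands home: its grip far-bottom edge is at frame row 158 (predicted 157.3) and the far-top edge at 167 (predicted 167.3). The lock is at rest. Now for the key, this time waiting for the jaws to close fully.

Call:
{"method": "drive_tool", "body": {
  "rows": [14,4,0,0,0,0,1,29,8.7,0,0,0,0,1,29,8.7,0,0,0,0,1,29,8.7,0,0,0,0,1,29,8.7,0,0,0,0,1,29,8.7,0,0,0,0,1,16,5,0,0,0,0,1]
}}

```text
time: 15.02
tool_pos: [0.5169, 0.1543, 0.1745]
eef_rot: [[-0.281, 0.96, -0.002], [0.96, 0.281, 0.001], [0.002, -0.002, -1.0]]
wrist_force: [0.3, -0.7, 0.4]
width: 0.0931
```

Call:
{"method": "drive_tool", "body": {
  "rows": [0,0,4,0,0,8.3,1,0,0,5,0,0,8.4,1,0,0,5,0,0,8.3,1,0,0,0,0,0,8.3,1,0,0,0,0,0,0,1,0,0,0,0,0,0,1]
}}

```text
time: 15.78
tool_pos: [0.5177, 0.1513, 0.161]
eef_rot: [[0.294, 0.956, -0.001], [0.956, -0.294, 0.0], [-0.0, -0.001, -1.0]]
wrist_force: [0.5, 0.4, 0.1]
width: 0.0929
```

```bash
python3 - <<'E'
from h import *
wrist("w7");f=cv2.imread("pics/w7.png");c=np.load("pics/w7.npz")
K=np.array([.5170,.1513,.052]);y=np.array([.296,.955,0])
print("pred key head top ends px",[proj(c,K+[0,0,.045]+s*.018*y).round(1).tolist() for s in(1,-1)],proj(c,K+[0,0,.045]))
g=cv2.cvtColor(f,cv2.COLOR_BGR2GRAY)
print(togo([.5170,.1513,.064],-17.2))
u=proj(c,K+[0,0,.045])[0].astype(int)
for r in range(u[1]-30,u[1]+40,5):
    row=g[r,u[0]-40:u[0]+40];d=np.where(row<70)[0]
    print(r,d.min()+u[0]-40 if len(d) else None,d.max()+u[0]-40 if len(d) else None)
w=np.load("pics/w4.npz");print("ring w4",back(w,[[252.6,184.5]],.073),"tick",)
E
```

```text
pred key head top ends px [[[251.7, 178.5]], [[251.6, 220.0]]] [[251.6121 199.6534]]
(array([-0.2, -0.6, 97.1]), array([-0.05, -0.01,  0.08]))
169 211 290
174 211 290
179 211 290
184 211 290
189 211 290
194 211 290
199 211 290
204 211 290
209 211 290
214 211 290
219 211 290
224 211 290
229 211 290
234 211 290
ring w4 [[ 0.539  -0.1144  0.073 ]] tick
```

```bash
python3 - <<'E'
from h import *
g=cv2.cvtColor(cv2.imread("pics/w7.png"),cv2.COLOR_BGR2GRAY);c=np.load("pics/w7.npz")
for r in range(160,240,4):
    d=np.where(g[r,232:272]<90)[0]; print(r,(d.min()+232,d.max()+232) if len(d) else None,end=' | ')
E
```

```text
160 None | 164 None | 168 None | 172 (np.int64(248), np.int64(256)) | 176 (np.int64(246), np.int64(257)) | 180 (np.int64(246), np.int64(258)) | 184 (np.int64(246), np.int64(258)) | 188 (np.int64(246), np.int64(258)) | 192 (np.int64(246), np.int64(257)) | 196 (np.int64(246), np.int64(257)) | 200 (np.int64(246), np.int64(257)) | 204 (np.int64(246), np.int64(257)) | 208 (np.int64(246), np.int64(257)) | 212 (np.int64(246), np.int64(257)) | 216 (np.int64(247), np.int64(256)) | 220 (np.int64(232), np.int64(271)) | 224 (np.int64(232), np.int64(271)) | 228 (np.int64(232), np.int64(271)) | 232 (np.int64(232), np.int64(271)) | 236 (np.int64(232), np.int64(271)) |
```

Call:
{"method": "drive_tool", "body": {
  "rows": [0,-0.5,10,0,0,0,1,0,0,15,0,0,0,1,0,0,15,0,0,0,1,0,0,5,0,0,0,1,0,0,0,0,0,0,1]
}}

```text
time: 16.45
tool_pos: [0.517, 0.1513, 0.1155]
eef_rot: [[0.296, 0.955, -0.002], [0.955, -0.296, -0.0], [-0.001, -0.002, -1.0]]
wrist_force: [0.1, -0.4, 0.6]
width: 0.093
```

The key head sits at columns 246–257 and rows 176–217, matching the prediction. I descend, close, and wait longer.

Call:
{"method": "drive_tool", "body": {
  "rows": [0,0,10,0,0,0,1,0,0,12,0,0,0,1,0,0,12,0,0,0,1,0,0,11,0,0,0,1,0,0,6.5,0,0,0,1,0,0,0,0,0,0,1,0,0,0,0,0,0,0,0,0,0,0,0,0,0,0,0,0,0,0,0,0,0,0,0,0,0,0,0,0,0,0,0,0,0,0,0,0,0,0,0,0,0],
  "newtons": 45
}}

```text
time: 17.95
tool_pos: [0.5172, 0.1515, 0.0647]
eef_rot: [[0.296, 0.955, -0.001], [0.955, -0.296, 0.0], [0.0, -0.001, -1.0]]
wrist_force: [-0.3, 1.1, -0.4]
width: 0.0374
```

Call:
{"method": "drive_tool", "body": {
  "rows": [0,0,0,0,0,0,0,0,0,0,0,0,0,0,0,0,0,0,0,0,0,0,0,0,0,0,0,0,0,0,0,0,0,0,0,0,0,0,0,0,0,0]
}}

```text
time: 18.7
tool_pos: [0.5173, 0.1515, 0.0647]
eef_rot: [[0.296, 0.955, -0.001], [0.955, -0.296, 0.0], [0.0, -0.001, -1.0]]
wrist_force: [0.9, -0.0, -0.1]
width: 0.011
```

Call:
{"method": "drive_tool", "body": {
  "rows": [0,0,-5,0,0,0,0,0,0,-15,0,0,0,0,0,0,-25,0,0,0,0,0,0,-25,0,0,0,0,0,0,-25,0,0,0,0,0,0,-20,0,0,0,0]
}}

```text
time: 19.45
tool_pos: [0.5171, 0.1515, 0.1818]
eef_rot: [[0.296, 0.955, 0.0], [0.955, -0.296, 0.001], [0.001, -0.0, -1.0]]
wrist_force: [0.1, 1.0, -0.9]
width: 0.0105
```

Call:
{"method": "drive_tool", "body": {
  "rows": [-20,8,0,0,0,0,0,-35,14,0,0,0,0,0,-35,14,0,0,0,0,0,-35,14,0,0,0,0,0,-35,14,0,0,0,0,0,-35,14,0,0,0,0,0,-33,14,0,0,0,0,0,-19.5,8,0,0,0,0,0]
}}

```text
time: 20.45
tool_pos: [0.5392, -0.1169, 0.1807]
eef_rot: [[0.298, 0.954, -0.0], [0.954, -0.298, -0.0], [-0.0, -0.0, -1.0]]
wrist_force: [0.1, 1.0, -1.5]
width: 0.0106
```

Call:
{"method": "drive_tool", "body": {
  "rows": [0,0,0,0,0,-8.3,0,0,0,0,0,0,-8.4,0,0,0,0,0,0,-8.3,0,0,0,0,0,0,-8.3,0,0,0,0,0,0,0,0,0,0,0,0,0,0,0,0,0,0,0,0,0,0]
}}

```text
time: 21.32
tool_pos: [0.5396, -0.1145, 0.1797]
eef_rot: [[-0.276, 0.961, -0.001], [0.961, 0.276, 0.0], [0.001, -0.001, -1.0]]
wrist_force: [0.2, 0.3, 0.6]
width: 0.0107
```

```bash
python3 - <<'E'
from h import *
print(env.observe()["width"],togo([.5396,-.1147,.13],16.1));wrist("w8")
c=np.load("pics/w8.npz");y=np.array([-.277,.961,0]);L=np.array([.5396,-.1147,.073])
f=cv2.imread("pics/w8.png");g=cv2.cvtColor(f,cv2.COLOR_BGR2GRAY)
t=np.linspace(0,2*np.pi,24,endpoint=False)
u=proj(c,L+.027*np.c_[np.cos(t),np.sin(t),0*t])
for p in u: cv2.circle(f,tuple((p).round().astype(int)),0,(0,0,255),-1)
cv2.imwrite("pics/w8c.png",cv2.resize(f[100:280,140:380],(800,600),interpolation=cv2.INTER_NEAREST))
E
```

```text
0.010709613950930397 (array([-0.3, -0. , 49.7]), array([-0.04, -0.03, -0.06]))
```

View pics/w8c.png

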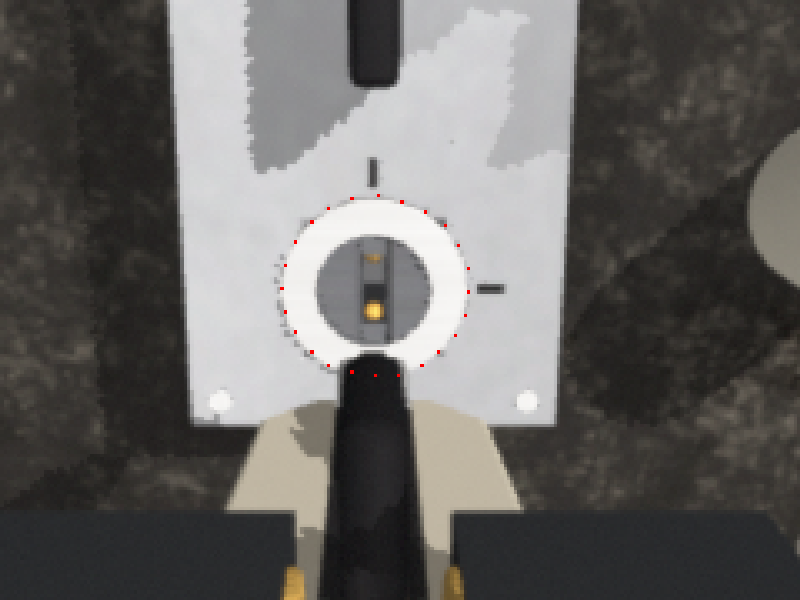

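The ring matches the predicted circle to under 1 mm, with the key aligned over the keyway. I descend to just above the plug, then push.

Call:
{"method": "drive_tool", "body": {
  "rows": [-0.3,0,15,0,0,0,0,0,0,20,0,0,0,0,0,0,18,0,0,0,0,0,0,8,0,0,0,0,0,0,2,0,0,0,0,0,0,2,0,0,0,0,0,0,2,0,0,0,0,0,0,0,0,0,0,0],
  "newtons": 60
}}

```text
time: 22.38
tool_pos: [0.5398, -0.1149, 0.1127]
eef_rot: [[-0.277, 0.961, -0.0], [0.961, 0.277, 0.0], [0.0, -0.0, -1.0]]
wrist_force: [-0.3, 0.2, -0.2]
width: 0.0106
```

Call:
{"method": "drive_tool", "body": {
  "rows": [0,0,2,0,0,0,0,0,0,2,0,0,0,0,0,0,2,0,0,0,0,0,0,2,0,0,0,0,0,0,0,0,0,0,0]
}}

```text
time: 23.0
tool_pos: [0.5395, -0.1148, 0.1043]
eef_rot: [[-0.277, 0.961, -0.001], [0.961, 0.277, 0.001], [0.001, -0.001, -1.0]]
wrist_force: [0.6, -0.1, -0.9]
width: 0.0104
```

In the keyway without contact, now on through the pins.

Call:
{"method": "drive_tool", "body": {
  "rows": [0,0,2,0,0,0,0,0,0,2,0,0,0,0,0,0,1,0,0,0,0,0,0,1,0,0,0,0,0,0,0,0,0,0,0]
}}

```text
time: 23.62
tool_pos: [0.5396, -0.1148, 0.0985]
eef_rot: [[-0.277, 0.961, -0.001], [0.961, 0.277, 0.0], [0.001, -0.001, -1.0]]
wrist_force: [0.4, 0.6, -0.1]
width: 0.0105
```

Call:
{"method": "drive_tool", "body": {
  "rows": [0,0,2,0,0,0,0,0,0,2,0,0,0,0,0,0,2,0,0,0,0,0,0,2,0,0,0,0,0,0,0,0,0,0,0]
}}

```text
time: 24.25
tool_pos: [0.5409, -0.1153, 0.0924]
eef_rot: [[-0.277, 0.961, 0.003], [0.961, 0.277, -0.0], [-0.001, 0.003, -1.0]]
wrist_force: [-1.2, -0.3, 8.9]
width: 0.0109
```

Call:
{"method": "drive_tool", "body": {
  "rows": [0,0,1,0,0,0,0,0,0,1,0,0,0,0,0,0,0,0,0,0,0]
}}

```text
time: 24.62
tool_pos: [0.541, -0.1155, 0.0906]
eef_rot: [[-0.277, 0.961, 0.003], [0.961, 0.277, -0.0], [-0.001, 0.003, -1.0]]
wrist_force: [-2.1, -0.7, 9.9]
width: 0.0107
```

Call:
{"method": "drive_tool", "body": {
  "rows": [0,0,1,0,0,0,0,0,0,1,0,0,0,0,0,0,1,0,0,0,0,0,0,0,0,0,0,0]
}}

```text
time: 25.12
tool_pos: [0.541, -0.1158, 0.0872]
eef_rot: [[-0.277, 0.961, 0.003], [0.961, 0.277, -0.001], [-0.002, 0.003, -1.0]]
wrist_force: [-0.5, 0.1, 7.0]
width: 0.0104
```

Call:
{"method": "drive_tool", "body": {
  "rows": [0,0,1,0,0,0,0,0,0,1,0,0,0,0,0,0,1,0,0,0,0,0,0,0,0,0,0,0]
}}

```text
time: 25.62
tool_pos: [0.541, -0.1157, 0.0836]
eef_rot: [[-0.277, 0.961, 0.003], [0.961, 0.277, -0.001], [-0.002, 0.002, -1.0]]
wrist_force: [-0.9, -1.3, 5.7]
width: 0.0108
```

Call:
{"method": "drive_tool", "body": {
  "rows": [0,0,1,0,0,0,0,0,0,1,0,0,0,0,0,0,0,0,0,0,0]
}}

```text
time: 26.0
tool_pos: [0.5411, -0.1158, 0.0834]
eef_rot: [[-0.277, 0.961, 0.003], [0.961, 0.277, -0.001], [-0.001, 0.003, -1.0]]
wrist_force: [-2.6, 0.2, 16.9]
width: 0.0109
```

Call:
{"method": "drive_tool", "body": {
  "rows": [0,0,1,0,0,0,0,0,0,0.5,0,0,0,0,0,0,0,0,0,0,0]
}}

```text
time: 26.38
tool_pos: [0.5411, -0.1158, 0.0833]
eef_rot: [[-0.277, 0.961, 0.004], [0.961, 0.277, -0.0], [-0.001, 0.003, -1.0]]
wrist_force: [-5.5, 0.8, 25.3]
width: 0.0109
```

The key stops hard at TCP z 0.083, where home was predicted at 0.0837, so it is fully home. I ease the push a little, recentre slightly and begin the turn.

Call:
{"method": "drive_tool", "body": {
  "rows": [-0.7,0.6,-1.5,0,0,0,0,0,0,0,0,0,5,0,0,0,0,0,0,8,0,0,0,0,0,0,8,0,0,0,0,0,0,8,0,0,0,0,0,0,0,0]
}}

```text
time: 27.12
tool_pos: [0.5408, -0.1163, 0.0834]
eef_rot: [[0.224, 0.974, 0.001], [0.974, -0.224, -0.0], [-0.0, 0.001, -1.0]]
wrist_force: [-4.6, 0.2, 19.7]
width: 0.0105
```

```bash
python3 - <<'E'
from h import *
s=env.observe();print(s["ft_torque"],s["qpos"],s["wrist_force"])
E
```

```text
[-0.0206  1.1709  0.089 ] [-0.0363  0.6576  0.3265  1.8615 -0.3201  0.6726  0.2527] [-4.6022  0.2041 19.7288]
```

Call:
{"method": "drive_tool", "body": {
  "rows": [0,0,0,0,0,9,0,0,0,0,0,0,9,0,0,0,0,0,0,9,0,0,0,0,0,0,9,0,0,0,0,0,0,9,0,0,0,0,0,0,9,0,0,0,0,0,0,9,0,0,0,0,0,0,5,0,0,0,0,0,0,0,0,0,0,0,0,0,0,0,0]
}}

```text
$.rows: bad value
```

```bash
python3 - <<'E'
from h import *
s=env.observe();R=s["eef_rot"];print(s["ft_torque"],s["qpos"],s["wrist_force"],"yaw",np.degrees(np.arctan2(R[1,1],R[0,1])))
E
```

```text
[-0.0206  1.1709  0.089 ] [-0.0363  0.6576  0.3265  1.8615 -0.3201  0.6726  0.2527] [-4.6022  0.2041 19.7288] yaw -12.970368209914438
```

Row count was off by one number, so I resend.

Call:
{"method": "drive_tool", "body": {
  "rows": [0,0,0,0,0,9,0,0,0,0,0,0,9,0,0,0,0,0,0,9,0,0,0,0,0,0,9,0,0,0,0,0,0,9,0,0,0,0,0,0,9,0,0,0,0,0,0,9,0,0,0,0,0,0,5,0,0,0,0,0,0,0,0,0,0,0,0,0,0,0,0,0]
}}

```text
$.rows: bad value
```

```bash
python3 - <<'E'
from h import *
s=env.observe();R=s["eef_rot"];print(s["ft_torque"],s["qpos"],s["wrist_force"],"yaw",np.degrees(np.arctan2(R[1,1],R[0,1])))
E
```

```text
[-0.0206  1.1709  0.089 ] [-0.0363  0.6576  0.3265  1.8615 -0.3201  0.6726  0.2527] [-4.6022  0.2041 19.7288] yaw -12.970368209914438
```

Call:
{"method": "drive_tool", "body": {
  "rows": [0,0,0,0,0,9,0,0,0,0,0,0,9,0,0,0,0,0,0,9,0,0,0,0,0,0,9,0,0,0,0,0,0,9,0,0,0,0,0,0,9,0,0,0,0,0,0,9,0,0,0,0,0,0,5,0,0,0,0,0,0,0,0]
}}

```text
time: 28.25
tool_pos: [0.5397, -0.116, 0.0834]
eef_rot: [[0.987, 0.158, -0.001], [0.158, -0.987, 0.002], [-0.001, -0.002, -1.0]]
wrist_force: [-6.2, 1.5, 21.2]
width: 0.0105
```

```bash
python3 - <<'E'
from h import *
s=env.observe();R=s["eef_rot"];print(s["ft_torque"],s["qpos"],s["wrist_force"],"yaw",np.degrees(np.arctan2(R[1,1],R[0,1])))
E
```

```text
[0.355  1.6098 0.0488] [-0.2358  0.7287  0.6654  1.8688 -0.6346  0.7689 -0.6314] [-6.2367  1.5424 21.1546] yaw -80.93029033189845
```

Call:
{"method": "drive_tool", "body": {
  "rows": [0,0,0,0,0,1.5,0,0,0,0,0,0,0,0,0,0,0,0,0,0,0]
}}

```text
time: 28.62
tool_pos: [0.5398, -0.1158, 0.0834]
eef_rot: [[0.991, 0.132, -0.001], [0.132, -0.991, 0.002], [-0.0, -0.002, -1.0]]
wrist_force: [-6.5, 1.3, 20.9]
width: 0.0106
```

```bash
python3 - <<'E'
from h import *
s=env.observe();R=s["eef_rot"];print(s["ft_torque"],s["wrist_force"],"yaw",np.degrees(np.arctan2(R[1,1],R[0,1])))
wrist("w9");env.grab_frame
c=env.get_calibration("top");t=env.grab_frame("top");sc=env.grab_frame("scene")
f=cv2.imread("pics/w9.png");o=np.zeros((600,800,3),np.uint8)
o[:384,:512]=f; o[384:600,:288]=cv2.resize(t[195:267,237:333],(288,216),interpolation=cv2.INTER_CUBIC)
o[384:600,300:588]=cv2.resize(sc[195:285,200:320],(288,216),interpolation=cv2.INTER_CUBIC)
cv2.imwrite("pics/w9c.png",o)
E
```

```text
[0.4332 1.5599 0.1195] [-6.546   1.3205 20.8549] yaw -82.39176456109537
```

View pics/w9c.png

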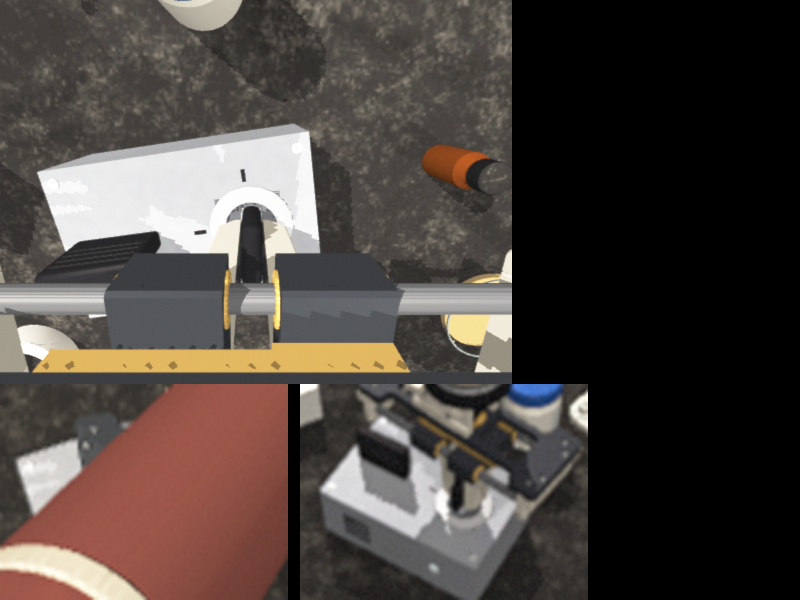

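The last picture shows the key gripped upright in the lock at (250,230), turned about 98° from rest and in line with the fingers. The plate stands in its slot, and the vial and jar are upright. The twist torque jumped over the last 1.5°, as it would at the stop. I hand in.

```bash
python3 - <<'E'
from h import *
env.sign_off();s=env.observe();print(s["time"],s["width"])
E
```

```text
the job is handed in; nothing more can be done
the job is handed in; nothing more can be done
```

I put the shutter plate in the box slot and let go of it. I then pushed the key home in the lock, turned it a quarter turn clockwise, and handed in while still gripping it and holding it turned. The job finished at about 29 s of the 72 s allowed.

- **Plate:** It stopped on contact with the box top at TCP z 0.100 m. After release, the far edges of its grip were within 1 pixel of the predicted fully-home position. The near edge was about 2 pixels off.
- **Key depth:** After the pins (about 10 N) it came to a hard stop at TCP z 0.083 m, against 0.0837 m predicted. It stayed there under a 25 N push.
- **Key turn:** The tool turned about 98.5° from rest, which puts the plug near its 1.6 rad stop after the 0.1 rad play. The twist torque rose from 0.05 to 0.12 N m over the last 1.5°, as it would at the stop. The plug angle itself was not measured.
- **Bystanders:** The jar and vial stand upright in the last picture. The beaker was not in that view, but the arm did not go near it after taking the key.

- **Shallow plate grasp:** I began lifting the plate before the jaws had fully closed, so it was held only by the top 14 mm or so of its grip. I allowed for that when inserting it.
- **Side offset at the lock:** With the key in the lock, the tool sat about 1 mm to the side of its commanded position, with about 6 N of sideways force.

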